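# Let the serving slate stick out from the butcher block

### The job

A thin serving slate lies flat on the low butcher block, so nobody can get a finger under it. Push it along the block with the fingertips, without pinching, lifting or tipping it, until its end sticks out about 5 cm over the end of the block that faces the cutlery caddy, lying square to that end and not over the block's long sides. Leave everything else where it stands, and move clear of it.

Things in the scene. Friction and masses are not known exactly. Their poses are not given: they have to be found in the camera images.
- block: pale wooden butcher block, fixed to the counter: 280 mm along its x, 380 mm along its y, 45 mm high, flat top. Origin at the centre of its underside, so its short ends lie at y = +190 and -190 mm in its own frame. Its y stays within 12 degrees of world y. The wanted end is the one on the side where the cutlery caddy stands.
- slate: dark grey serving slate, 110 mm (x) by 180 mm (y), 10 mm thick, 0.4 to 0.7 kg, loose and flat on the block, its y within 15 degrees of the block's y. Origin at the centre of its underside. Slides at a few newtons, stops when not pushed, and squares up against two spread fingertips pushing its short end. Wanted: origin 150 mm from the block's centre along the block's y, towards the caddy.
- caddy: white plastic cutlery caddy with four compartments and slots, forks and spoons standing in it, 150 x 110 mm, 120 mm high (190 mm with the cutlery). It stands on the counter beyond one end of the block, left or right, and the kettle beyond the other. Origin at the centre of its underside. Leave it alone.
- kettle: steel kettle, 170 mm across, 215 mm high with its handle, standing beyond the other end of the block. Its spout reaches 125 mm from its axis, along its own +x. Origin at the centre of its underside. Leave it alone.
- shaker: small steel salt shaker, 36 mm across, 65 mm tall, standing on the block's top by its far long side (118 mm from the block's centre line). Origin at the centre of its underside. Leave it alone.
- bowl: olivewood bowl, 150 mm across, 65 mm high, on the counter at the right, nearer the robot than the block. Origin at the centre of its underside. Leave it alone.
- pitcher: ribbed glass pitcher with a handle along its own -y (reaching 98 mm from its axis), 115 mm across, 190 mm high, on the counter beyond the block. Origin at the centre of its underside. Leave it alone.
- cup: small white cup, 64 mm across, 58 mm high, on the counter at the left, nearer the robot than the block. Origin at the centre of its underside. Leave it alone.
Not all that is in view belongs to the job. What is meant by the slate is not turquoise, and is the larger of those in its own colour.

How it is judged (in metres and radians):
At the end, for the whole second after the job is handed in: The slate lies flat and still on the block, sticking out 40 to 60 mm over the end on the caddy's side (origin 140 to 160 mm from the block's centre along its y), square within 0.10 rad, its origin within 85 mm of the block's centre line (so not over a long side) (((y of caddy in the frame of block above 0 m and y of slate in the frame of block between 0.14 and 0.16 m) or (y of caddy in the frame of block below 0 m and y of slate in the frame of block between -0.16 and -0.14 m)) and x of slate in the frame of block between -0.085 and 0.085 m and angle between the y axis of slate and the y axis of block, either way round below 0.1 rad and z of slate in the frame of block between 0.04 and 0.05 m and angle between slate's own z axis and vertical below 0.05 rad and linear speed of slate below 0.01 m/s and angular speed of slate below 0.05 rad/s); the robot touches nothing.
It fails at once if the slate is lifted, tipped up or pushed off the block (z of slate in the frame of block above 0.057 m or z of slate in the frame of block below 0.035 m or angle between slate's own z axis and vertical above 0.12 rad).
It fails at once if another thing on the counter or the block is shifted by more than 15 mm or tipped (distance of any of shaker, caddy, kettle, bowl, pitcher, cup from where it was at the start of the episode above 0.015 m or angle between any of shaker, caddy, kettle, bowl, pitcher, cup's own z axis and vertical above 0.2 rad).
It also fails if it takes over 48 s, if anything falls off the work surface, if the arm or the gripper's body presses on something with over 40 N, if the wrist force passes 120 N, or if a joint passes its speed limit or range.

### The arm

A 7-joint arm with a two-finger parallel gripper is mounted at the origin on the work surface. World frame = base frame: x ahead of the robot, y to its left, z up, the work surface at z = 0. Lengths are in mm, angles in rad, forces in N, time in s.
With the tool pointing down it reaches from about 400 to 875 mm from the base axis. Payload 6.5 kg.
Tool frame: the origin (TCP) lies on the centre line of the jaws, within the pads' length; the fingertips stand 19 mm ahead of it and the grasp point (between the pads) is the TCP; z points along the fingers, y is the line along which they close (so a half turn about z gives the same grasp; the last joint's range is limited). The gripper opens to 85 mm and grips with 20 to 120 N. Pads are 22 mm wide; open, the fingers measure 114 mm over their backs; the gripper's body (76 mm by 85 mm) begins 54 mm behind the grasp point. The pads swing forward as they close: fully open they stand 13 mm farther back than shut.
Start: joints at [-1.247, 0.536, -0.004, 1.538, 0.003, 1.067, -0.071], TCP at [246.996, 601.234, 250.29] pointing down, gripper open.
Joint ranges: [-2.7, 2.7], [-0.37, 2.16], [-1.27, 1.26], [0.24, 2.4], [-1.31, 4.45], [0.19, 1.91], [-2.76, 2.76]. Speed limits (rad/s): [2.39, 2.39, 3.14, 3.14, 3.14, 3.14, 3.14].

### API

Orientations are given as [roll, pitch, yaw] about the fixed x, y, z axes, in that order (R = Rz(yaw) Ry(pitch) Rx(roll)).
In Python, from workcell import env, optics, workorder gives the robot as it stands. The module is installed in compiled form; this text tells all that it offers.
- The arm moves only by the tool servo_tool, never from a script. Its argument "rows" is a list of rows, each a list of 2 entries, a list of its own where there are three numbers: the shift along the tool's x, y, z in m, then the turn about the tool's z in rad. A call has 1 to 10 rows; each row shifts and turns the commanded pose from where the row before left it, along the tool's axes as they then stand; what a row does not reach is not made up. A row lasts 1/10 s, in which the tool goes at most 50 mm and 8.59 degrees, less where a joint would pass 70% of its speed; a pose out of reach is approached as far as the arm can. A call with a gripper value outside its range is refused whole. "claw" is the finger opening in m, from 0 to 0.0854, set as the call begins (left out, the last holds). The fingers move at their own pace and stop on an object; the grip force is fixed at half the most. Time passes only in rows, so rows that do not move let the fingers close. It gives the time, the measured TCP pose, the force, the opening and the grip force at its end, in the units of the state.
- env.state(): the state, without advancing time (a new reading comes with each control period).
- optics.snapshot(name): name is "side" or "top" or "wrist"; returns a dict with "pixels" (400x640x3 uint8, blue, green, red), "depth" (400x640 float32, mm along the optical axis (not along the pixel's ray), 0 where there is no reading), "camera_matrix" (3x3 intrinsics, pixels), "rvec" (rotation vector, rad) and "tvec" (3), from world to camera coordinates, as OpenCV has them. Camera axes: x right, y down, z forward; pixel columns grow to the right and rows downward; lengths in mm; the calibration is good to about 2 mm. A picture is of the moment at which its call begins.
- workorder.close_job(): hands the job in; it is judged then, once.
The state is a dict: "clock": time; "qpos": joint angles; "qd": joint speeds; "joint_efforts": joint torques, N m; "position": TCP position; "tcp_rot": TCP orientation; "wrist_force": force on the tool from outside, world axes, zero at the start; "wrist_torque": the same for the moment, N m; "gripper_width": opening from 0.0 (shut) to 1.0 (fully open); "finger_force": force on a finger pad.
Only numpy, scipy, OpenCV 4.12 (cv2) and the standard library are available. Lean on these libraries where they do the work, as an engineer would, in place of code of your own. Each camera call takes 0.05 s, during which the arm holds its last target. There are 200 camera calls.

## Working session

There is one attempt and no reset: what is moved stays moved. The work goes in short steps, Python scripts to look and compute and a tool call to move; the robot and the scene stay as the last step left them, time stands still between calls to the robot, and variables do not carry over. Pictures are saved under pics/ and viewed, at most 10 in all, crops included, and the job is handed in when it is done.

Besides the shell and the picture viewer there is one more tool, called after ">>>" as a command line: name --argument value ..., lists and objects as JSON in quotes. servo_tool: Moves the arm, as the interface text tells. Its arguments: {"type":"object","properties":{"rows":{"type":"array","items":{"type":"array"}},"claw":{"type":"number"}},"required":["rows"]}

```bash
mkdir -p pics; cat > h.py <<'E'
import numpy as np, cv2
from workcell import env, optics, workorder
def snap(n,f=None):
    s=optics.snapshot(n)
    if f: cv2.imwrite('pics/'+f,s['pixels'])
    return s
def cloud(s):
    K=np.array(s['camera_matrix']);R=cv2.Rodrigues(np.array(s['rvec'],float))[0];t=np.array(s['tvec'],float).ravel()
    v,u=np.mgrid[:400,:640]; d=s['depth']
    p=np.stack([(u-K[0,2])/K[0,0]*d,(v-K[1,2])/K[1,1]*d,d],-1)
    w=(p-t)@R; w[d==0]=np.nan
    return w
E
python3 - <<'E'
from h import *
a=snap('top','t0.png');b=snap('side','s0.png')
np.savez('t0.npz',p=a['pixels'],w=cloud(a)); 
for s in(a,b):
    R=cv2.Rodrigues(np.array(s['rvec'],float))[0];print(-R.T@np.array(s['tvec']).ravel(), R[2])
s=env.state();print(s['clock'],s['position'],s['tcp_rot'],s['wrist_force'])
E
```

```text
[ 291.05447656   10.15916405 1425.04298952] [ 0.16980358 -0.00802707 -0.98544523]
[  356.78864793 -1129.05936682   861.06296059] [ 0.13480823  0.81177489 -0.56819739]
0.1 [246.81403309 600.74790778 249.52302099] [-3.14008028e+00  1.30732215e-04  2.75187050e+00] [-0.85331304 -0.06888954  0.5560405 ]
```

View pics/t0.png

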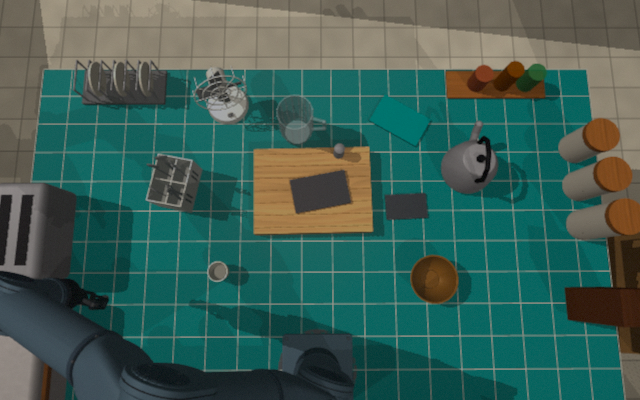

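View pics/s0.png

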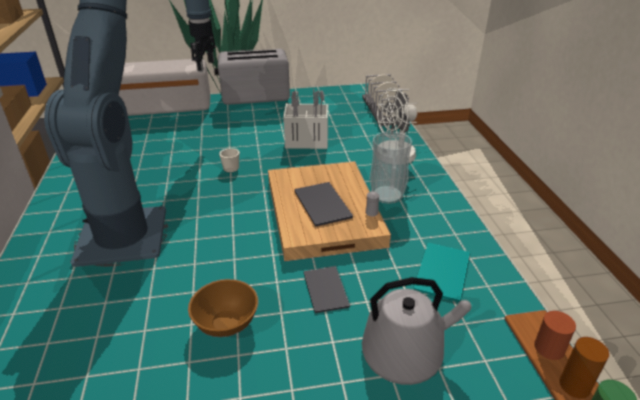

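The top view shows the caddy at (173,182) on the left (+y), and the block around (312,190) with the slate on it at (321,191). The shaker is at (339,150), the kettle at (470,165), and a smaller grey decoy on the counter at (406,206). The push goes towards +y, from the slate's right end at about (350,187).

```bash
cat >> h.py <<'E'
def meas(s):
    K=np.array(s['camera_matrix']);R=cv2.Rodrigues(np.array(s['rvec'],float))[0];t=np.array(s['tvec'],float).ravel()
    c=-R.T@t
    def ray(px,z):
        d=np.c_[(px[:,0]-K[0,2])/K[0,0],(px[:,1]-K[1,2])/K[1,1],np.ones(len(px))]@R
        return (c+d*((z-c[2])/d[:,2])[:,None])[:,:2]
    p=s['pixels'].astype(int); hsv=cv2.cvtColor(s['pixels'],cv2.COLOR_BGR2HSV)
    roi=np.zeros((400,640),bool); roi[135:245,225:385]=1
    out={}
    wood=roi&(p[...,2]>p[...,0]+35); dark=roi&(p.max(2)<95)&(np.ptp(p,axis=2)<25)
    for n,m,z in(('block',wood,45),('slate',dark,55)):
        m=cv2.morphologyEx(m.astype(np.uint8),cv2.MORPH_OPEN,np.ones((3,3)))
        cs=max(cv2.findContours(m,cv2.RETR_EXTERNAL,cv2.CHAIN_APPROX_NONE)[0],key=cv2.contourArea)
        (x,y),(w,h),a=cv2.minAreaRect(ray(cs[:,0].astype(float),z).astype(np.float32))
        while h<w: w,h,a=h,w,a+90
        a=(a+90)%180-90
        out[n]=(np.array([x,y]),np.array([w,h]),a)
    b,sl=out['block'],out['slate'];th=np.radians(b[2]);Rb=np.array([[np.cos(th),-np.sin(th)],[np.sin(th),np.cos(th)]])
    out['slate_in_block']=((sl[0]-b[0])@Rb,sl[2]-b[2])
    return out
E
python3 - <<'E'
from h import *
s=snap('top'); print(meas(s))
w=cloud(s)
for n,(u,v) in dict(block=(270,210),slate=(321,191),shaker=(339,149),kettle=(478,160),caddy=(173,182),cup=(217,271),pitch=(295,122)).items(): print(n,w[v,u].round())
m=(w[...,2]>62)&(np.mgrid[:400,:640][0]<240)&(np.mgrid[:400,:640][0]>135)
m[:,:320]=0;m[:,:][:,360:]=0
print('shaker',np.nanmedian(w[m],0),m.sum())
E
```

```text
{'block': (array([560.69287109,  13.01905823]), array([280.75979614, 377.46090698]), 1.1558232307434082), 'slate': (array([553.38128662, -10.37269592]), array([108.57505798, 177.91731262]), 10.606853485107422), 'slate_in_block': (array([ -7.78194481, -23.2395087 ]), 9.451030254364014)}
block [494. 149.  44.]
slate [554. -14.  53.]
shaker [678. -70. 105.]
kettle [ 630. -489.  147.]
caddy [573. 444. 103.]
cup [302. 320.   8.]
pitch [803.  73.   3.]
shaker [674.25465257 -68.3844712  103.74310046] 128
```

>>> servo_tool --rows '[[[0, 0, 0], 0.145], [[0, 0, 0], 0.145], [[0, 0, 0], 0.145], [[0, 0, 0], 0.145], [[0, 0, 0], 0.145], [[0, 0, 0], 0.145], [[0, 0, 0], 0.145], [[0, 0, 0], 0.145], [[0, 0, 0], 0]]' --claw 0.06

```text
clock: 1.05
position: [246.7, 601.1, 249.9]
tcp_rot: [3.142, 0.001, 1.591]
wrist_force: [0.8, 0.5, 0.4]
gripper_width: 0.703
finger_force: 0.0
```

>>> servo_tool --rows '[[[-0.035, 0.022, 0], 0], [[-0.035, 0.022, 0], 0], [[-0.035, 0.022, 0], 0], [[-0.035, 0.022, 0], 0], [[-0.035, 0.022, 0], 0], [[-0.035, 0.022, 0], 0], [[-0.035, 0.022, 0], 0], [[-0.035, 0.022, 0], 0], [[-0.035, 0.022, 0], 0], [[-0.035, 0.022, 0], 0]]'

```text
clock: 2.05
position: [475.0, 254.4, 250.4]
tcp_rot: [3.141, -0.0, 1.596]
wrist_force: [0.6, 0.6, 0.3]
gripper_width: 0.706
finger_force: 0.0
```

>>> servo_tool --rows '[[[-0.039, 0.008, 0], 0], [[-0.039, 0.008, 0], 0], [[-0.039, 0.008, 0], 0], [[-0.039, 0.008, 0], 0], [[-0.039, 0.008, 0], 0], [[-0.039, 0.008, 0], 0], [[-0.039, 0.008, 0], 0], [[-0.039, 0.008, 0], 0], [[-0.039, 0.008, 0], 0], [[-0.039, 0.008, 0], 0]]'

```text
clock: 3.05
position: [562.6, -133.8, 250.2]
tcp_rot: [-3.142, -0.0, 1.597]
wrist_force: [0.7, -0.1, -0.3]
gripper_width: 0.699
finger_force: 0.0
```

>>> servo_tool --rows '[[[0, 0.002, 0.03], 0], [[0, 0, 0.03], 0], [[0, 0, 0.03], 0], [[0, 0, 0.03], 0], [[0, 0, 0.025], 0], [[0, 0, 0.015], 0], [[0, 0, 0], 0], [[0, 0, 0], 0]]'

```text
clock: 3.85
position: [565.0, -132.5, 90.9]
tcp_rot: [3.141, 0.0, 1.593]
wrist_force: [0.4, 0.5, 0.9]
gripper_width: 0.7
finger_force: 0.0
```

```bash
python3 - <<'E'
from h import *
s=snap('side'); cv2.imwrite('pics/s1.png',cv2.resize(s['pixels'][150:300,230:430],(800,600),interpolation=cv2.INTER_CUBIC))
s=env.state();print(s['position'],s['wrist_force'])
E
```

```text
[ 565.41480966 -132.56117157   91.48133643] [0.45179569 0.96925037 0.93049227]
```

View pics/s1.png

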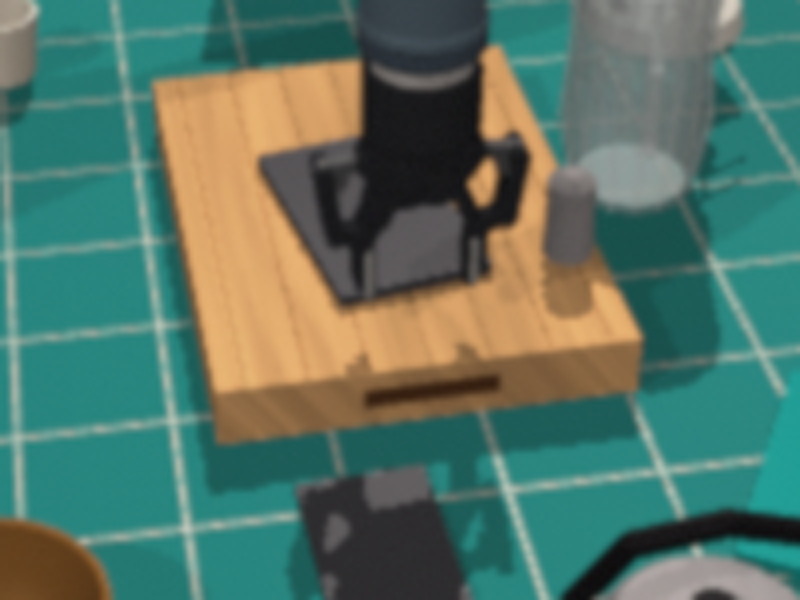

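The fingertips are behind the slate's near end, at crop pixels (368,298) and (478,280), and clear of the shaker at (572,215). Next I lower slowly and feel for the block top.

>>> servo_tool --rows '[[[0, 0, 0.01], 0], [[0, 0, 0.008], 0], [[0, 0, 0.003], 0], [[0, 0, 0], 0], [[0, 0, 0], 0]]'

```text
clock: 4.4
position: [564.5, -132.3, 69.3]
tcp_rot: [-3.142, 0.0, 1.592]
wrist_force: [0.3, -0.3, 0.8]
gripper_width: 0.7
finger_force: 0.0
```

>>> servo_tool --rows '[[[0, 0, 0.001], 0], [[0, 0, 0.001], 0], [[0, 0, 0.001], 0], [[0, 0, 0], 0]]'

```text
clock: 4.8
position: [564.4, -132.2, 66.2]
tcp_rot: [-3.141, -0.0, 1.592]
wrist_force: [-0.3, 1.0, 0.2]
gripper_width: 0.706
finger_force: 0.0
```

```bash
python3 - <<'E'
from h import *
s=snap('side'); cv2.imwrite('pics/s2.png',cv2.resize(s['pixels'][190:260,285:385],(800,560),interpolation=cv2.INTER_CUBIC))
s=env.state();print(s['position'],s['wrist_force'])
E
```

```text
[ 564.48143031 -132.26021222   66.29434582] [-0.62465238 -0.42084547 -0.05346485]
```

View pics/s2.png

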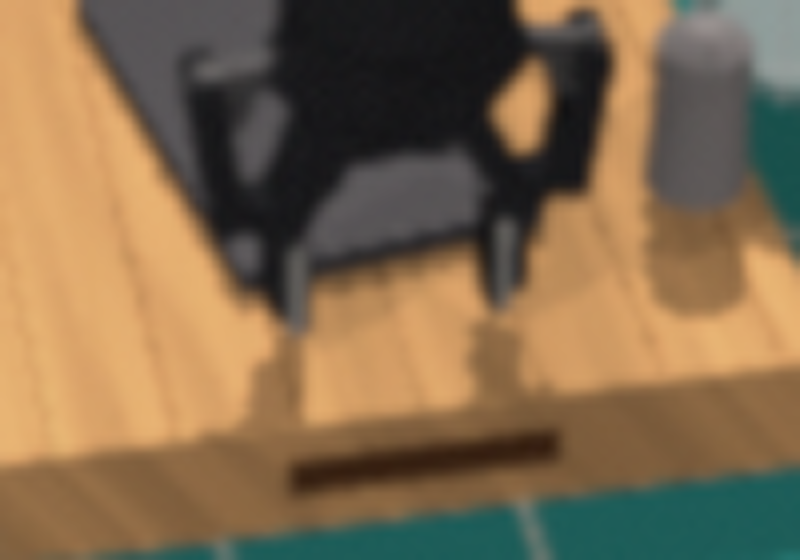

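The fingertips, at (297,330) and (500,305), are nearly meeting their shadows, so a few mm of gap remain.

>>> servo_tool --rows '[[[0, 0, 0.001], 0], [[0, 0, 0.001], 0], [[0, 0, 0], 0]]'

```text
clock: 5.15
position: [564.4, -132.2, 64.1]
tcp_rot: [-3.141, -0.0, 1.592]
wrist_force: [0.1, -0.1, -0.5]
gripper_width: 0.703
finger_force: 0.0
```

>>> servo_tool --rows '[[[0, 0, 0.001], 0], [[0, 0, 0.001], 0], [[0, 0, 0], 0]]'

```text
clock: 5.45
position: [564.4, -132.2, 62.1]
tcp_rot: [-3.141, -0.0, 1.592]
wrist_force: [0.0, -0.3, 0.6]
gripper_width: 0.703
finger_force: 0.0
```

>>> servo_tool --rows '[[[0, 0, 0.001], 0], [[0, 0, 0.001], 0], [[0, 0, 0], 0]]'

```text
clock: 5.75
position: [564.4, -132.2, 60.1]
tcp_rot: [-3.141, -0.0, 1.592]
wrist_force: [0.9, -0.7, -0.1]
gripper_width: 0.703
finger_force: 0.0
```

>>> servo_tool --rows '[[[0, 0, 0.001], 0], [[0, 0, 0], 0]]'

```text
clock: 5.95
position: [564.4, -132.2, 59.2]
tcp_rot: [-3.141, -0.0, 1.592]
wrist_force: [0.9, 0.1, 0.3]
gripper_width: 0.7
finger_force: 0.0
```

>>> servo_tool --rows '[[[0, 0, 0.001], 0], [[0, 0, 0], 0]]'

```text
clock: 6.15
position: [564.6, -132.3, 59.0]
tcp_rot: [3.141, -0.0, 1.592]
wrist_force: [-2.5, 1.2, 8.1]
gripper_width: 0.705
finger_force: 4.1
```

Contact at TCP z=59. I'll raise about 4 mm and start pushing.

>>> servo_tool --rows '[[[0, 0, -0.005], 0], [[0, 0, 0], 0], [[0.005, 0, 0], 0], [[0.005, 0, 0], 0], [[0.005, 0, 0], 0], [[0.005, 0, 0], 0], [[0.005, 0, 0], 0], [[0.005, 0, 0], 0], [[0.005, 0, 0], 0], [[0.005, 0, 0], 0]]'

```text
clock: 7.15
position: [563.5, -91.9, 63.2]
tcp_rot: [-3.141, 0.0, 1.592]
wrist_force: [-1.0, -2.4, -0.7]
gripper_width: 0.702
finger_force: 1.4
```

>>> servo_tool --rows '[[[0.005, 0, 0], 0], [[0.005, 0, 0], 0], [[0.005, 0, 0], 0], [[0.005, 0, 0], 0], [[0, 0, 0], 0]]'

```text
clock: 7.65
position: [563.3, -70.8, 63.3]
tcp_rot: [-3.142, -0.001, 1.593]
wrist_force: [-0.0, -0.7, -0.3]
gripper_width: 0.704
finger_force: 0.0
```

```bash
python3 - <<'E'
from h import *
s=snap('side'); cv2.imwrite('pics/s3.png',cv2.resize(s['pixels'][150:270,250:410],(800,600),interpolation=cv2.INTER_CUBIC))
s=env.state();print(s['position'],s['wrist_force'])
E
```

```text
[563.55443471 -71.08352428  63.41196457] [-0.58274039  0.09159488 -0.25512593]
```

View pics/s3.png

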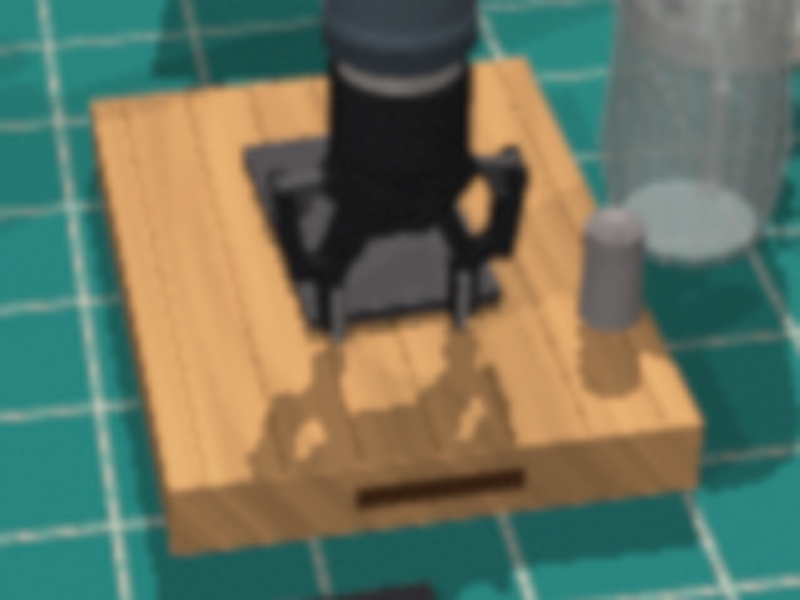

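The slate has squared up against both fingertips, at (337,335) and (462,325), and is moving with them. The shaker is untouched.

>>> servo_tool --rows '[[[0.005, 0, 0], 0], [[0.005, 0, 0], 0], [[0.005, 0, 0], 0], [[0.005, 0, 0], 0], [[0.005, 0, 0], 0], [[0.005, 0, 0], 0], [[0.005, 0, 0], 0], [[0.005, 0, 0], 0], [[0.005, 0, 0], 0], [[0.005, 0, 0], 0]]'

```text
clock: 8.7
position: [562.3, -22.0, 63.4]
tcp_rot: [3.141, 0.0, 1.592]
wrist_force: [0.5, -5.2, 1.8]
gripper_width: 0.703
finger_force: 2.3
```

>>> servo_tool --rows '[[[0.005, 0, 0], 0], [[0.005, 0, 0], 0], [[0.005, 0, 0], 0], [[0.005, 0, 0], 0], [[0.005, 0, 0], 0], [[0.005, 0, 0], 0], [[0.005, 0, 0], 0], [[0.005, 0, 0], 0], [[0.005, 0, 0], 0], [[0.005, 0, 0], 0]]'

```text
clock: 9.7
position: [561.1, 27.9, 63.4]
tcp_rot: [3.142, 0.0, 1.592]
wrist_force: [-0.4, -4.6, 1.8]
gripper_width: 0.701
finger_force: 2.6
```

>>> servo_tool --rows '[[[0.005, 0, 0], 0], [[0.005, 0, 0], 0], [[0, 0, 0], 0]]'

```text
clock: 10.0
position: [560.9, 39.1, 63.3]
tcp_rot: [-3.142, -0.001, 1.593]
wrist_force: [-0.2, -2.8, 1.4]
gripper_width: 0.702
finger_force: 0.7
```

```bash
python3 - <<'E'
from h import *
s=snap('top'); cv2.imwrite('pics/t3.png',cv2.resize(s['pixels'][120:270,200:400],(800,600),interpolation=cv2.INTER_CUBIC))
np.save('t3.npy',s,allow_pickle=True)
s=env.state();print(s['position'],s['wrist_force'])
E
```

```text
[560.81160966  39.03398326  63.23037556] [ 0.60607009 -0.87258099  1.79399826]
```

View pics/t3.png

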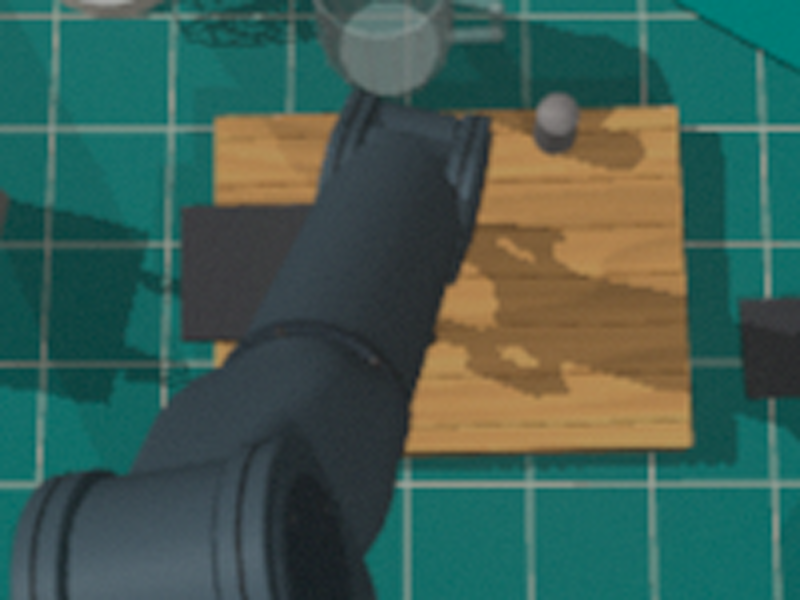

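The top view shows the slate's front edge at crop x≈182, against the block end at x≈214. That is about 26 mm of overhang, and it lies square. I'll compute it more exactly.

```bash
cat >> h.py <<'E'
def front(s):
    K=np.array(s['camera_matrix']);R=cv2.Rodrigues(np.array(s['rvec'],float))[0];t=np.array(s['tvec'],float).ravel();c=-R.T@t
    p=s['pixels'].astype(int);dark=(p.max(2)<95)&(np.ptp(p,axis=2)<25)
    g=s['pixels'][...,1].astype(float);r=[]
    for v in range(176,201,2):
        row=np.where(dark[v,225:280])[0]
        if len(row)==0: continue
        u=225+row[0]-.5
        d=np.array([(u-K[0,2])/K[0,0],(v-K[1,2])/K[1,1],1])@R
        r.append((c+d*((55-c[2])/d[2]))[:2])
    r=np.array(r);th=np.radians(1.156);Rb=np.array([[np.cos(th),-np.sin(th)],[np.sin(th),np.cos(th)]])
    return (r-[560.7,13.])@Rb
E
python3 - <<'E'
from h import *
r=front(np.load('t3.npy',allow_pickle=True).item());print(r.round(1),'overhang',np.median(r[:,1])-190,'slope',np.polyfit(r[:,0],r[:,1],1)[0])
E
```

```text
[[ 46.6 214.6]
 [ 40.  214.6]
 [ 33.5 217.8]
 [ 26.9 217.7]
 [ 20.3 214.5]
 [ 13.8 214.5]
 [  7.2 214.4]
 [  0.8 217.6]
 [ -5.4 230.3]
 [-12.2 217.5]
 [-18.8 214.3]
 [-25.3 214.3]
 [-31.7 214.3]] overhang 24.57615530137963 slope -0.013885356183029432
```

>>> servo_tool --rows '[[[0.005, 0, 0], 0], [[0.005, 0, 0], 0], [[0.005, 0, 0], 0], [[0.005, 0, 0], 0], [[0.004, 0, 0], 0], [[0, 0, 0], 0], [[0, 0, 0], 0]]'

```text
clock: 10.75
position: [560.3, 63.1, 63.2]
tcp_rot: [-3.141, -0.001, 1.593]
wrist_force: [0.3, 1.6, 0.2]
gripper_width: 0.701
finger_force: 0.0
```

>>> servo_tool --rows '[[[-0.005, 0, 0], 0], [[-0.015, 0, 0], 0], [[-0.02, 0, 0], 0], [[0, 0, -0.02], 0], [[0, 0, -0.04], 0], [[0, 0, -0.04], 0], [[0, 0, -0.04], 0], [[0, 0, -0.04], 0], [[0, 0, 0], 0]]'

```text
clock: 11.65
position: [564.4, 20.0, 248.7]
tcp_rot: [3.132, -0.001, 1.59]
wrist_force: [0.1, 0.5, -0.4]
gripper_width: 0.704
finger_force: 0.0
```

>>> servo_tool --rows '[[[-0.03, -0.03, 0], 0], [[-0.03, -0.03, 0], 0], [[-0.03, -0.03, 0], 0], [[-0.03, -0.01, 0], 0], [[-0.03, 0, 0], 0], [[-0.03, 0, 0], 0], [[-0.03, 0, 0], 0], [[-0.03, 0, 0], 0], [[0, 0, 0], 0], [[0, 0, 0], 0]]'

```text
clock: 12.65
position: [465.4, -221.2, 242.7]
tcp_rot: [-3.141, -0.0, 1.589]
wrist_force: [0.6, 0.1, -0.1]
gripper_width: 0.704
finger_force: 0.0
```

```bash
python3 - <<'E'
from h import *
s=snap('top'); cv2.imwrite('pics/t4.png',s['pixels'])
print(meas(s));r=front(s);print('overhang',np.median(r[:,1])-190)
s=env.state();print(s['clock'],s['position'],s['wrist_force'])
E
```

```text
{'block': (array([560.66125488,  13.03382874]), array([280.72106934, 377.56710815]), 1.1268566846847534), 'slate': (array([564.6282959 , 163.28684998]), array([108.16908264, 176.64709473]), 1.4506958723068237), 'slate_in_block': (array([  6.92116346, 150.14594667]), 0.3238391876220703)}
overhang 49.99259416897564
12.7 [ 465.68640593 -220.10224146  242.71696356] [-0.18971655  1.40332904 -0.72769061]
```

View pics/t4.png

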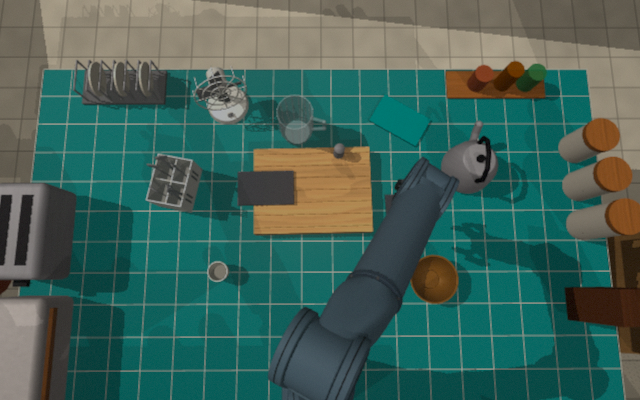

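The slate, at (267,187), is at 150.1 mm along the block and 0.3° off square. The other things stand where they were, and the arm is clear.

```bash
python3 -c "
from h import *
print(workorder.close_job())"
```

```text
the job is handed in; nothing more can be done
None
```

I pushed the slate until it sticks out about 50 mm over the caddy-side end of the block, square to within about 0.3°. The other things are where they were, the arm is clear, and the job is handed in; it returned no verdict.

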